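# Fit the plate on the bench shaker, load the sound sample pots and start it

### The job

Fit the aluminium plate into the bench shaker: with its front held raised, rest its rear tongue on the floor of the well under the lip at the back, then pivot the front down until the plate lies flat in the well. Stand every full-height, capped pot from the pad upright on the plate, and put any half-height pot and any pot without a cap into the white tub. With the plate loaded, push the start button fully down and let it come back up; do not disturb the bottle, the rack and the carton.

Things in the scene. Friction and masses are not known exactly. Their poses are not given: they have to be found in the camera images.
- shaker: heated bench shaker, fixed, 270 (x) x 210 (y) mm, origin at the centre of its footprint on the table, x towards its rear, z up. Its flat control panel (x -135 to -60 mm) is 85 mm high, with a display and a knob to leave alone. Behind it is an open well, x -60 to +92, y -84 to +84, its floor 77 mm above the table, with 8 mm high walls in front and at both sides
- lip (a point): middle of the lower front edge of the steel lip at the rear of the well: shaker frame x +82, y 0, z 88 mm. The lip is 150 mm wide and overhangs the last 10 mm of the well, its underside 11 mm and its top 17 mm above the well's floor; the housing behind it is as high as its top
- seat (a point): point on the floor of the shaker's well where the centre of the plate's underside comes to lie when seated (2 or 3 mm either way in x, 4 mm in y); shaker frame x +8, y 0, z 77 mm; axes as the shaker's
- plate: aluminium drop-in plate for the shaker, 0.5 to 0.7 kg, starting flat on the table to the robot's left. Main plate 130 (x) x 160 (y) x 8 mm, origin at the centre of its underside, x towards its rear, z up. A rim 4 mm wide runs along its edges, its top 14 mm above the underside. The lip and the walls of the well stop it from being lowered or slid in level
- plate_tongue (a point): middle of the lower rear edge of the plate's tongue: plate frame x +82, y 0, z 0 mm. The tongue is 5 mm thick, 120 mm wide, flush with the plate's underside, and sticks out 17 mm behind the plate's rear edge (x +65 to +82); seated, it lies under the shaker's lip
- plate_grip (a point): gripping point on the upright grip at the plate's front edge: plate frame x -60, y 0, z +36 mm. The grip is 10 mm thick (x -65 to -55), 56 mm wide (y) and reaches from the plate up to 48 mm above its underside
- start (a joint): travel of the spring start button, m: 0 up, 0.006 fully down; about 5 N holds it down; it springs back by itself
- start_top (a point): centre of the top face of the start button (26 mm across, in a round steel housing on the shaker's control panel, right of the display as seen from the robot); the button moves straight down; 22 mm above the panel when up
- pad: thin blue bench pad, fixed, 210 (x) x 130 (y) x 2 mm, on which the batch of pots stands, mixed, in six places about 75 mm apart, some of them empty; origin at the centre of its underside
- tub: white open reject tub, fixed, 78 (x) x 170 (y) mm outside, walls 4 mm thick and 25 mm high, floor 4 mm thick; origin at the centre of its underside
- pot_1: full-height white sample pot with its screw cap on: a plain cylinder 40 mm across and 42 mm high, 60 g. Origin at the centre of its underside, z up through the cap. Starts standing on the pad; may be absent
- pot_2: full-height white sample pot with its screw cap on: a plain cylinder 40 mm across and 42 mm high, 60 g. Origin at the centre of its underside, z up through the cap. Starts standing on the pad; may be absent
- pot_3: full-height white sample pot with its screw cap on: a plain cylinder 40 mm across and 42 mm high, 60 g. Origin at the centre of its underside, z up through the cap. Starts standing on the pad; may be absent
- pot_4: full-height white sample pot with its screw cap on: a plain cylinder 40 mm across and 42 mm high, 60 g. Origin at the centre of its underside, z up through the cap. Starts standing on the pad; may be absent
- short_pot: half-height pot, a reject: like the others, capped, 40 mm across, but only 26 mm high; origin at the centre of its underside; may be absent
- open_pot: pot that has lost its screw cap, a reject: hollow, 40 mm across up to 28 mm, then an open 34 mm neck up to 37 mm; origin at the centre of its underside; may be absent
- bottle: bystander: white capped reagent bottle, 60 mm across, 130 mm high, behind the shaker; origin at the centre of its underside
- rack: bystander: green tube rack, 64 x 96 x 35 mm, behind the shaker; origin at the centre of its underside
- carton: bystander: small carton, 70 x 110 x 50 mm, to the left of the plate and the tub; origin at the centre of its underside
Not all that is in view belongs to the job. What is shaped like the short_pot but brown or turquoise is not meant.

How it is judged (in metres and radians):
On the way, in this order (a step that is already met when the one before it is completed fails the run):
1. the plate's tongue rests in the well under the lip while the plate's front is still raised (tilt over 0.1 rad) (x of plate_tongue in the frame of seat above 0.077 m and z of plate_tongue in the frame of seat below 0.006 m and angle between plate's own z axis and vertical above 0.1 rad), for 0.1 s.
2. the plate lies flat in the well with its tongue under the lip (x of plate_tongue in the frame of seat above 0.077 m and z of plate in the frame of seat between -0.003 and 0.003 m and angle between plate's own z axis and vertical below 0.03 rad and linear speed of plate below 0.03 m/s), for 0.3 s.
3. every full-height capped pot stands on the seated plate (all of step 2 and x of pot_1 in the frame of plate between -0.05 and 0.055 m and y of pot_1 in the frame of plate between -0.07 and 0.07 m and z of pot_1 in the frame of plate between 0.004 and 0.014 m and angle between each of pot_1, pot_2, pot_3, pot_4's own z axis and vertical below 0.12 rad and linear speed of each of pot_1, pot_2, pot_3, pot_4 below 0.03 m/s and x of pot_2 in the frame of plate between -0.05 and 0.055 m and y of pot_2 in the frame of plate between -0.07 and 0.07 m and z of pot_2 in the frame of plate between 0.004 and 0.014 m and x of pot_3 in the frame of plate between -0.05 and 0.055 m and y of pot_3 in the frame of plate between -0.07 and 0.07 m and z of pot_3 in the frame of plate between 0.004 and 0.014 m and x of pot_4 in the frame of plate between -0.05 and 0.055 m and y of pot_4 in the frame of plate between -0.07 and 0.07 m and z of pot_4 in the frame of plate between 0.004 and 0.014 m), for 0.2 s.
4. the start button is pressed fully down (over 5.2 of 6 mm), the plate being loaded (all of step 3 and value of joint start above 0.0052 m), for 0.1 s.
5. the start button has come back up (value of joint start below 0.0015 m), for 0.2 s.
At the end, for the whole second after the job is handed in: Plate flat in the well (3 mm, 0.03 rad), tongue at least 3 mm under the lip; every full-height capped pot upright (0.12 rad) and at rest on the plate inside its rim; half-height and uncapped pots at rest in the tub, any way up; start button up (all of step 3 and x of short_pot in the frame of tub between -0.039 and 0.039 m and y of short_pot in the frame of tub between -0.085 and 0.085 m and z of short_pot in the frame of tub between -0.005 and 0.05 m and linear speed of each of short_pot, open_pot below 0.03 m/s and x of open_pot in the frame of tub between -0.039 and 0.039 m and y of open_pot in the frame of tub between -0.085 and 0.085 m and z of open_pot in the frame of tub between -0.005 and 0.05 m and value of joint start below 0.0015 m); the robot touches nothing.
It fails at once if the bottle is disturbed (moved over 30 mm or tipped over 0.3 rad) (distance of bottle from where it was at the start of the episode above 0.03 m or angle between bottle's own z axis and vertical above 0.3 rad).
It fails at once if the rack is disturbed (moved over 30 mm or tipped over 0.3 rad) (distance of rack from where it was at the start of the episode above 0.03 m or angle between rack's own z axis and vertical above 0.3 rad).
It fails at once if the carton is disturbed (moved over 30 mm or tipped over 0.3 rad) (distance of carton from where it was at the start of the episode above 0.03 m or angle between carton's own z axis and vertical above 0.3 rad).
Of pot_1, pot_2, pot_3, pot_4 only 3 to 4 are there at a start; the rules pass over those that are not, and their reading is None.
Of short_pot, open_pot only 1 to 2 are there at a start; the rules pass over those that are not, and their reading is None.
At some moment in a run one of pot_1, pot_2, pot_3, pot_4, short_pot, open_pot may be knocked a few centimetres aside while the robot is not near it.
It also fails if it takes over 210 s, if anything falls off the work surface, if the arm or the gripper's body presses on something with over 40 N, if the wrist force passes 120 N, or if a joint passes its speed limit or range.

### The arm

A 6-joint arm with a two-finger parallel gripper is mounted at the origin on the work surface. World frame = base frame: x ahead of the robot, y to its left, z up, the work surface at z = 0. Lengths are in m, angles in degrees, forces in N, time in s.
With the tool pointing down it reaches from about 0.375 to 0.9 m from the base axis. Payload 3.1 kg.
Tool frame: the origin (TCP) lies at the very end of the fingers, on their centre line; the grasp point (between the pads) lies 19 mm behind it; z points along the fingers, y is the line along which they close (so a half turn about z gives the same grasp; the last joint's range is limited). The gripper opens to 87 mm and grips with 3 to 60 N. Pads are 19 mm wide; open, the fingers measure 117 mm over their backs; the gripper's body (75 mm by 190 mm) begins 51 mm behind the grasp point.
Start: joints at [-80.243, 30.224, 82.088, -0, 67.689, -10.227], TCP at [0.214, -0.587, 0.223] pointing down, gripper open.
Joint ranges: [-176.69, 176.69], [-43.24, 126.21], [12.49, 139.97], [-82, 262], [0, 151.66], [-163.58, 163.58]. Speed limits (degrees/s): [159.86, 159.86, 180, 180, 180, 180].

### API

Orientations are given as a 3x3 rotation matrix whose columns are the frame's x, y, z axes.
In Python, from rig import * gives the robot as it stands.
- The arm moves only by the tool jog_arm, never from a script. Its arguments are lists of equal length, an entry for each row: "delta_pos": the shift along the world's x, y, z in cm, a list of three; "turn": the turn about the world's z in degrees; "grip": the closure, from 0 (fully open) to 1 (shut). In form: {"delta_pos": [[x, y, z], ...], "turn": [turn, ...], "grip": [grip, ...]}. A call has 1 to 12 rows; each row is the pose to reach, as a shift and turn from the pose commanded when the call began; what a row does not reach only later rows make up. A row lasts 1/8 s, in which the tool goes at most 62.5 mm and 10.7 degrees, less where a joint would pass 70% of its speed; a pose out of reach is approached as far as the arm can. A call with a gripper value outside its range is refused whole. The fingers move at their own pace and stop on an object; the grip force is fixed at half the most. Time passes only in rows, so rows that repeat a pose let the fingers close. It gives the time, the measured TCP pose, the force, the opening and the grip force at its end, in the units of the state.
- read_state(): the state, without advancing time (a new reading comes with each control period).
- capture(name): name is "scene" or "top"; returns a dict with "color" (400x640x3 uint8, blue, green, red), "fovy" (degrees; the focal length in pixels is half the picture's height over the tangent of half this angle, whatever the lens; pixels are square), "cx", "cy" (the principal point, pixels), "camera_from_world" (4x4, takes a point from world to camera coordinates). Camera axes: x right, y up, looking along -z (the intrinsics and any distortion apply to the point x, -y, -z); pixel columns grow to the right and rows downward; lengths in m; the calibration is good to about 2 mm. A picture is of the moment at which its call begins. There is no depth.
- hand_in(): hands the job in; it is judged then, once.
The state is a dict: "time_s": time; "joint_positions": joint angles; "qvel": joint speeds; "tau": joint torques, N m; "position": TCP position; "tcp_rot": TCP orientation; "force": force on the tool from outside, world axes, zero at the start; "moment": the same for the moment, N m; "opening": opening from 0.0 (shut) to 1.0 (fully open); "grasp_force": force on a finger pad.
Only numpy, scipy, OpenCV 4.12 (cv2) and the standard library are available. Lean on these libraries where they do the work, as an engineer would, in place of code of your own. Each camera call takes 0.05 s, during which the arm holds its last target. There are 200 camera calls.

## Working session

There is one attempt and no reset: what is moved stays moved. The work goes in short steps, Python scripts to look and compute and a tool call to move; the robot and the scene stay as the last step left them, time stands still between calls to the robot, and variables do not carry over. Pictures are saved under pics/ and viewed, at most 14 in all, crops included, and the job is handed in when it is done.

Besides the shell and the picture viewer there is one more tool, called as a command line: name --pt "numbers of a row" for each row, then --argument value for the rest. jog_arm: Moves the arm, as the interface text tells. Its arguments: {"type":"object","properties":{"delta_pos":{"type":"array"},"turn":{"type":"array"},"grip":{"type":"array"}},"required":["delta_pos","turn","grip"]}

```bash
mkdir -p pics; ls; cat > h.py <<'E'
from rig import *
import numpy as np, cv2
def cam(c):
    f=c["color"].shape[0]/2/np.tan(np.radians(c["fovy"])/2)
    K=np.array([[f,0,c["cx"]],[0,f,c["cy"]],[0,0,1]]); return K,np.diag([1,-1,-1,1])@np.array(c["camera_from_world"])
def ray(c,uv,z):
    K,T=cam(c); R=T[:3,:3]; o=-R.T@T[:3,3]
    d=R.T@np.linalg.inv(K)@np.array([uv[0],uv[1],1.]); return o+d*(z-o[2])/d[2]
def proj(c,p):
    K,T=cam(c); q=K@(T[:3,:3]@np.array(p)+T[:3,3]); return q[:2]/q[2]
E
python3 - <<'E'
from h import *
import pickle
for n in("scene","top"):
    c=capture(n); cv2.imwrite(f"pics/{n}0.png",c["color"]); pickle.dump(c,open(n+"0.pkl","wb"))
    print({k:v for k,v in c.items() if k!="color"})
print(read_state())
E
```

```text
pics
{'fovy': 42.32720314953546, 'cx': 317.51980807753756, 'cy': 202.66990772800787, 'camera_from_world': array([[ 0.71266906,  0.70149624, -0.00241426, -0.46125199],
       [-0.45524395,  0.46510763,  0.75922845,  0.15285238],
       [ 0.5337188 , -0.53997955,  0.65081974, -1.72901404],
       [ 0.        ,  0.        ,  0.        ,  1.        ]])}
{'fovy': 53.42931701915042, 'cx': 321.8729779725124, 'cy': 199.89506185351163, 'camera_from_world': array([[-0.00721091, -0.99965984, -0.02506426,  0.10175119],
       [ 0.98142248, -0.01188056,  0.19149091, -0.58712267],
       [-0.19172355, -0.02321781,  0.9811743 , -1.13689607],
       [ 0.        ,  0.        ,  0.        ,  1.        ]])}
{'time_s': 0.1, 'joint_positions': array([-8.02430279e+01,  3.02746855e+01,  8.21460268e+01, -7.36096722e-04,
        6.76906933e+01, -1.02265165e+01]), 'qvel': array([ 0.07983772, -0.1012841 ,  0.00544501,  0.01912817,  0.03758809,
        0.07826143]), 'tau': array([-1.53173465e-05, -4.40984809e+01, -1.77150357e+01,  6.34027692e-02,
        5.33675216e-02, -4.90903744e-05]), 'position': array([ 0.21351566, -0.58671866,  0.22167504]), 'tcp_rot': array([[ 9.39789531e-01,  3.41753598e-01, -3.41228830e-04],
       [ 3.41753605e-01, -9.39787640e-01,  1.91425343e-03],
       [ 3.33520359e-04, -1.91561151e-03, -9.99998110e-01]]), 'force': array([ 0.46959861, -0.02884309,  0.14638243]), 'moment': array([ 0.05630408, -0.02215824,  0.00574273]), 'grasp_force': 0.0, 'opening': 0.9996825951428611}
```

View pics/top0.png

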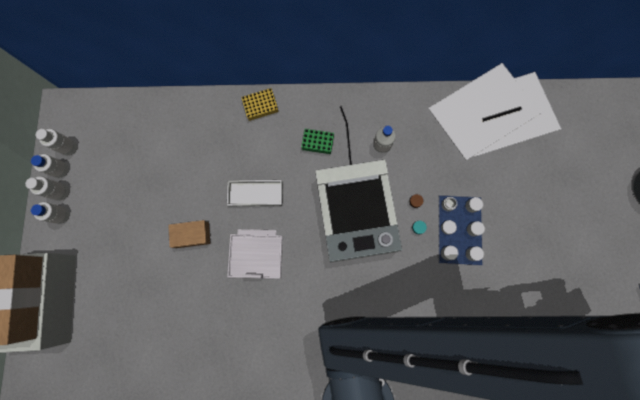

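View pics/scene0.png

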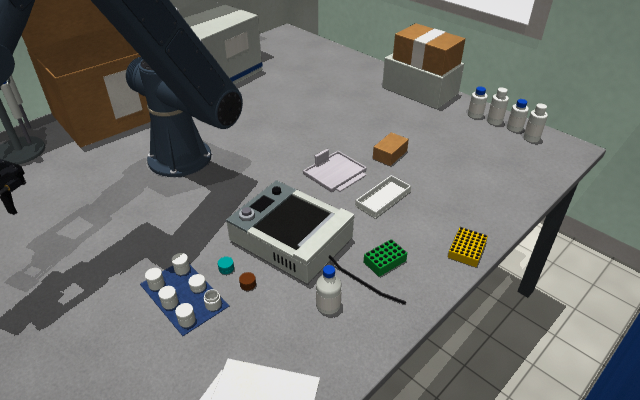

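Top: shaker around (358,210), plate (255,256), tub (255,193), pad (461,230); six pots at (450,204),(475,205),(450,227),(477,229),(451,253),(476,254). Now enlarged crops.

```bash
python3 - <<'E'
import cv2
a=cv2.imread("pics/top0.png");b=cv2.imread("pics/scene0.png")
cv2.imwrite("pics/t1.png",cv2.resize(a[150:290,220:410],None,fx=4.2,fy=4.2,interpolation=cv2.INTER_CUBIC))
t=cv2.resize(a[190:270,405:490],None,fx=4.7,fy=4.7,interpolation=cv2.INTER_CUBIC)
s=cv2.resize(b[240:340,130:235],None,fx=3.8,fy=3.8,interpolation=cv2.INTER_CUBIC)
import numpy as np
H=max(t.shape[0],s.shape[0]);o=np.zeros((H,t.shape[1]+s.shape[1],3),'u1');o[:t.shape[0],:t.shape[1]]=t;o[:s.shape[0],t.shape[1]:]=s
cv2.imwrite("pics/t2.png",o);print(t.shape)
E
```

```text
(376, 400, 3)
```

View pics/t1.png

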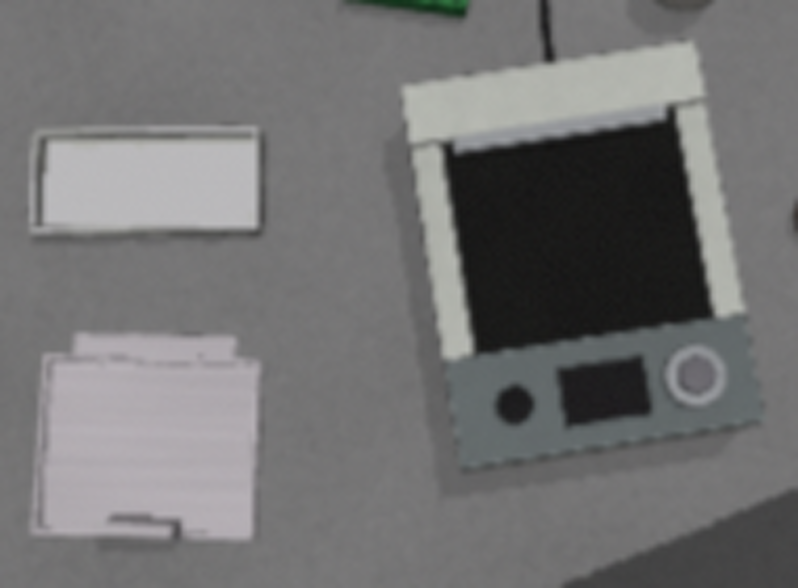

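View pics/t2.png

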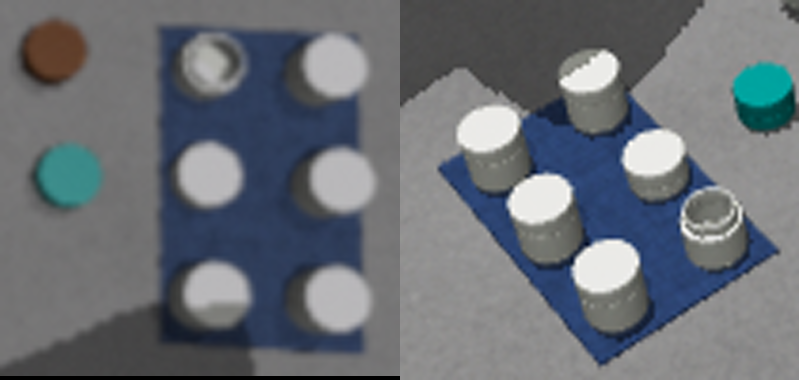

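Pots in the crop: open pot at top (450,204) (ring-shaped neck); short pot at (449,227) (visibly lower in the scene view); the other four are full-height and capped. The brown and turquoise discs are not on the pad, so they're not meant. Fitting poses now.

```bash
cat >> h.py <<'E'
import pickle
from scipy.optimize import least_squares
def fit(c,obj,pix,p0):
    def r(p):
        cs,sn=np.cos(p[2]),np.sin(p[2])
        return np.concatenate([proj(c,[p[0]+cs*o[0]-sn*o[1],p[1]+sn*o[0]+cs*o[1],o[2]])-q for o,q in zip(obj,pix)])
    s=least_squares(r,p0); return s.x, s.fun
E
python3 - <<'E'
from h import *
c=pickle.load(open("top0.pkl","rb"))
m=lambda L:[((u+.5)/4.2-.5+220,(v+.5)/4.2-.5+150) for u,v in L]
S=lambda L:np.array(L)/1000
def go(n,o,p):
    x,f=fit(c,S(o),m(p),[.55,0,0]);print(n,x[:2].round(4),np.degrees(x[2]).round(2),f.round(1))
go("shaker",[(-135,105,85),(-135,-105,85),(135,105,94),(135,-105,94),(82,75,94),(82,-75,94)],[(463,466),(762,418),(403,88),(695,42),(455,148),(668,110)])
go("plate",[(-65,80,14),(-65,-80,14),(65,-80,14),(65,80,14),(82,60,5),(82,-60,5)],[(32,537),(253,540),(260,360),(42,354),(75,333),(237,337)])
go("tub",[(39,85,25),(39,-85,25),(-39,-85,25),(-39,85,25)],[(35,130),(262,127),(260,233),(30,235)])
m2=lambda u,v:((u+.5)/4.7-.5+405,(v+.5)/4.7-.5+190)
for n,u,v,z in[("open",211,63,.039),("f1",334,66,.044),("short",208,175,.028),("f2",341,181,.044),("f3",216,295,.044),("f4",336,298,.044)]: print(n,ray(c,m2(u,v),z)[:2].round(4))
print("btn",ray(c,m([(696,376)])[0],.107).round(4))
print("grip top",ray(c,m([(110,518)])[0],.048).round(4),ray(c,m([(181,523)])[0],.048).round(4))
E
```

```text
shaker [ 0.5547 -0.009 ] 8.36 [-0.5  0.1  1.1  0.2 -0.4 -1.1  0.1 -1.1 -0.   0.3 -0.3  1.5]
plate [0.4251 0.3036] -1.65 [-0.1 -0.4 -0.   0.1  0.1 -0.2  0.3  0.3 -0.1  0.3 -0.3  0. ]
tub [0.6199 0.3066] -0.15 [-0.   0.2 -0.1  0.4  0.  -0.3  0.1 -0.3]
open [ 0.5775 -0.2897]
f1 [ 0.5737 -0.3662]
short [ 0.5064 -0.2861]
f2 [ 0.4998 -0.3646]
f3 [ 0.4289 -0.2812]
f4 [ 0.4264 -0.3555]
btn [ 0.4638 -0.083   0.107 ]
grip top [0.3738 0.3217 0.048 ] [0.37   0.2717 0.048 ]
```

jog_arm --pt "20 40 3" --pt "20 40 3" --pt "20 40 3" --pt "20 40 3" --pt "20 40 3" --pt "20 40 3" --pt "20 40 3" --pt "20 40 3" --pt "20 70 3" --pt "20 70 3" --pt "20 70 3" --pt "20 70 3" --turn '[-5, -10, -15, -21.7, -21.7, -21.7, -21.7, -21.7, -21.7, -21.7, -21.7, -21.7]' --grip '[0, 0, 0, 0, 0, 0, 0, 0, 0, 0, 0, 0]'

```text
time_s: 1.6
position: [0.4138, 0.0634, 0.2525]
tcp_rot: [[0.999, -0.032, 0.001], [-0.032, -0.999, -0.001], [0.001, 0.001, -1.0]]
force: [0.1, -0.3, 0.0]
opening: 1.002
grasp_force: 0.0
```

jog_arm --pt "-4.8 24 0" --pt "-4.8 24 0" --pt "-4.8 24 0" --pt "-4.8 24 0" --pt "-4.8 24 -10" --pt "-4.8 24 -10" --pt "-4.8 24 -10" --pt "-4.8 24 -10" --turn '[0, 0, 0, 0, 0, 0, 0, 0]' --grip '[0, 0, 0, 0, 0, 0, 0, 0]'

```text
time_s: 2.6
position: [0.3671, 0.3026, 0.1534]
tcp_rot: [[1.0, -0.031, 0.002], [-0.031, -1.0, 0.001], [0.002, -0.001, -1.0]]
force: [0.3, -0.4, 0.6]
opening: 1.002
grasp_force: 0.0
```

```bash
python3 - <<'E'
from h import *
s=read_state();print(s["position"],s["force"])
a=capture("top");b=capture("scene");pickle.dump(a,open("top1.pkl","wb"));pickle.dump(b,open("scene1.pkl","wb"))
t=cv2.resize(a["color"][220:290,215:295],None,fx=5,fy=5,interpolation=cv2.INTER_CUBIC)
s=cv2.resize(b["color"][115:215,290:370],None,fx=5,fy=5,interpolation=cv2.INTER_CUBIC)
o=np.zeros((500,800,3),'u1');o[:350,:400]=t;o[:,400:]=s
cv2.imwrite("pics/g1.png",o)
cv2.imwrite("pics/s1.png",cv2.resize(b["color"][170:290,220:365],None,fx=5,fy=5,interpolation=cv2.INTER_CUBIC))
E
```

```text
[0.36705201 0.30258444 0.15342352] [ 0.28216008 -0.41822971  0.56908496]
```

View pics/g1.png

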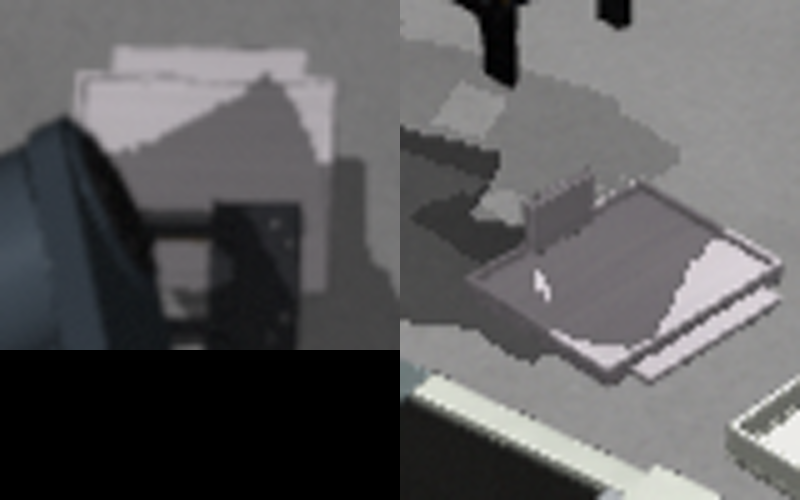

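View pics/s1.png

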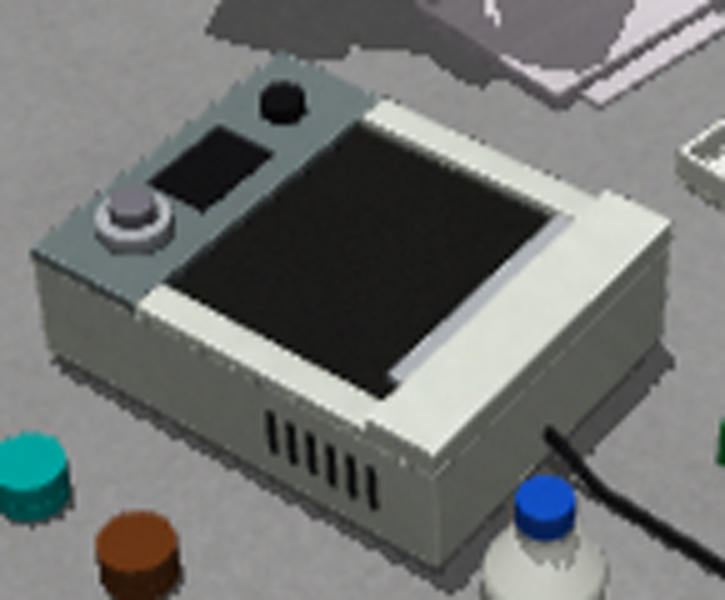

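```bash
python3 - <<'E'
from h import *
A=pickle.load(open("top0.pkl","rb"));B=pickle.load(open("scene1.pkl","rb"))
m=lambda L,k,x,y:[((u+.5)/k-.5+x,(v+.5)/k-.5+y) for u,v in L]
S=lambda L:np.array(L)/1000
def go(n,o,p,o2,p2):
    def w(p0,obj,c): cs,sn=np.cos(p0[2]),np.sin(p0[2]); return [proj(c,[p0[0]+cs*q[0]-sn*q[1],p0[1]+sn*q[0]+cs*q[1],q[2]]) for q in obj]
    def r(p0,a=1,b=1): return np.concatenate([a*(np.array(w(p0,S(o),A))-p).ravel(),b*(np.array(w(p0,S(o2),B))-p2).ravel()])
    for a,b in((1,0),(0,1),(1,1)):
        s=least_squares(r,[.5,0,0],args=(a,b));print(n,a,b,s.x[:2].round(4),np.degrees(s.x[2]).round(2),np.abs(s.fun).max().round(1))
go("shaker",[(-135,105,85),(-135,-105,85),(135,105,94),(135,-105,94),(82,75,94),(82,-75,94)],m([(463,466),(762,418),(403,88),(695,42),(455,148),(668,110)],4.2,220,150),
 [(-135,-105,85),(-135,105,85),(135,105,94),(135,-105,94)],m([(35,253),(282,55),(668,222),(435,457)],5,220,170))
go("plate",[(-65,80,14),(-65,-80,14),(65,-80,14),(65,80,14),(82,60,5),(82,-60,5)],m([(32,537),(253,540),(260,360),(42,354),(75,333),(237,337)],4.2,220,150),
 [(65,-80,14),(65,80,14),(-65,-80,14),(-65,80,14),(82,-60,5)],m([(210,368),(380,262),(70,275),(240,183),(247,376)],5,290,115))
print("btn",ray(B,m([(131,196)],5,220,170)[0],.107))
E
```

```text
shaker 1 0 [ 0.5547 -0.009 ] 8.36 1.5
shaker 0 1 [ 0.5561 -0.0114] 8.61 1.3
shaker 1 1 [ 0.555  -0.0098] 8.49 1.4
plate 1 0 [0.4251 0.3036] -1.65 0.4
plate 0 1 [0.4263 0.3025] -1.96 1.2
plate 1 1 [0.4253 0.3034] -1.74 1.4
btn [ 0.46404776 -0.0839557   0.107     ]
```

The two views agree: shaker (.555,-.010, 8.5°), plate (.425,.303,-1.7°). Grasping the grip across its width.

jog_arm --pt "-0.2 0.25 -5" --pt "-0.2 0.25 -10" --pt "-0.2 0.25 -13.2" --pt "-0.2 0.25 -13.2" --pt "-0.2 0.25 -13.2" --pt "-0.2 0.25 -13.2" --pt "-0.2 0.25 -13.2" --pt "-0.2 0.25 -13.2" --pt "-0.2 0.25 -13.2" --pt "-0.2 0.25 -13.2" --turn '[0, 0, 0, 0, 0, 0, 0, 0, 0, 0]' --grip '[0, 0, 0, 0, 0.5, 0.5, 0.5, 0.5, 0.5, 0.5]'

```text
time_s: 3.95
position: [0.3641, 0.3056, 0.0213]
tcp_rot: [[1.0, -0.03, 0.002], [-0.03, -1.0, 0.001], [0.002, -0.001, -1.0]]
force: [-0.8, 0.7, 7.9]
opening: 0.64
grasp_force: 30.0
```

jog_arm --pt "0 0 1" --pt "0 0 2" --pt "0 0 3" --pt "0 0 4" --pt "0 0 6" --pt "0 0 8" --pt "0 0 10" --pt "0 0 12" --pt "0 0 12" --pt "0 0 12" --turn '[0, 0, 0, 0, 0, 0, 0, 0, 0, 0]' --grip '[0.5, 0.5, 0.5, 0.5, 0.5, 0.5, 0.5, 0.5, 0.5, 0.5]'

```text
time_s: 5.2
position: [0.3629, 0.3048, 0.1401]
tcp_rot: [[1.0, -0.03, -0.001], [-0.03, -1.0, -0.001], [-0.001, 0.001, -1.0]]
force: [0.9, -0.1, -5.9]
opening: 0.635
grasp_force: 30.0
```

```bash
python3 - <<'E'
from h import *
s=read_state();print(s["position"],s["force"],s["moment"],s["opening"])
a=capture("top");b=capture("scene")
t=cv2.resize(a["color"][200:300,205:305],None,fx=4,fy=4,interpolation=cv2.INTER_CUBIC)
s=cv2.resize(b["color"][95:195,290:390],None,fx=4,fy=4,interpolation=cv2.INTER_CUBIC)
cv2.imwrite("pics/g2.png",np.hstack([t,s]))
E
```

```text
[0.36287582 0.30478145 0.14013676] [ 0.86269447 -0.1454112  -5.92425445] [0.03057033 0.31045685 0.03254952] 0.6354078547286193
```

View pics/g2.png

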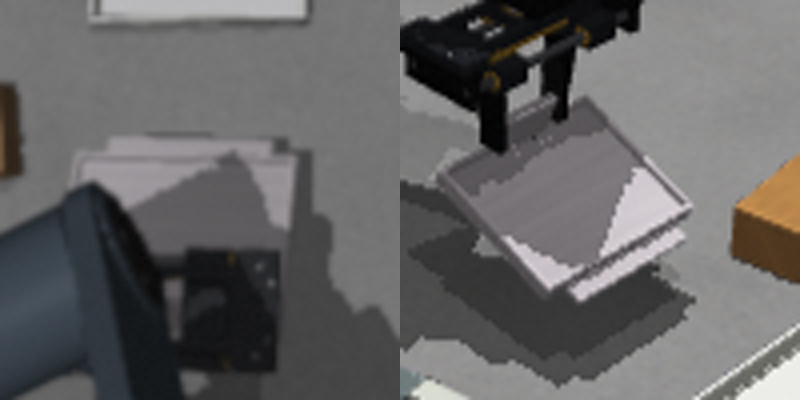

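```bash
cat >> h.py <<'E'
def tiltfit(B,obj,pix,g,yaw,P=(-60,0,40)):
    # p: tilt, dx,dy,dyaw about grasp point g
    from scipy.spatial.transform import Rotation as Ro
    o=(np.array(obj)-np.array(P))/1000
    def r(p):
        R=Ro.from_euler("ZY",[yaw+p[1],p[0]]).as_matrix()
        return np.concatenate([proj(B,np.array(g)+[p[2],p[3],0]+R@q)-x for q,x in zip(o,pix)]+[np.array(p[1:])*[20,100,100]])
    s=least_squares(r,[.3,0,0,0]);R=Ro.from_euler("ZY",[yaw+s.x[1],s.x[0]]).as_matrix()
    print("tilt,dyaw",np.degrees(s.x[:2]).round(1),"dxy",s.x[2:].round(4),"res",s.fun.round(1))
    print("tongue",(np.array(g)+R@((np.array([82,0,0])-P)/1000)).round(4))
    return s.x
E
python3 - <<'E'
from h import *
B=capture("scene");g=read_state()["position"]+[0,0,.019]
pix=[(u/4+190,v/4+95) for u,v in[(548,294),(690,208),(440,175),(585,97),(580,299),(684,238)]]
tiltfit(B,[(65,-80,14),(65,80,14),(-65,-80,14),(-65,80,14),(82,-60,0),(82,60,0)],pix,g,np.radians(-1.7))
E
```

```text
tilt,dyaw [21.1  0.6] dxy [ 0.0077 -0.0071] res [ 0.4 -1.   0.9 -0.9 -0.8 -0.6 -0.4 -0.6 -0.4  1.7  0.4  0.6  0.2  0.8
 -0.7]
tongue [0.481  0.3025 0.0703]
```

jog_arm --pt "0 0 3" --pt "0 0 6" --pt "0 0 10" --pt "1 -3 10" --pt "3 -7 10" --pt "4.5 -11 10" --pt "6.5 -15 10" --pt "8 -19 10" --pt "10 -23 10" --pt "12 -27 10" --pt "13.5 -30 10" --pt "14.5 -32.2 10" --turn '[0, 0, 0, 1, 3, 5, 7, 8, 9, 10, 10.2, 10.2]' --grip '[0.5, 0.5, 0.5, 0.5, 0.5, 0.5, 0.5, 0.5, 0.5, 0.5, 0.5, 0.5]'

```text
time_s: 6.85
position: [0.5087, -0.0185, 0.2394]
tcp_rot: [[0.989, 0.146, -0.002], [0.146, -0.989, -0.0], [-0.002, -0.0, -1.0]]
force: [0.3, -0.1, -5.7]
opening: 0.642
grasp_force: 30.0
```

jog_arm --pt "0 0 0" --pt "0 0 -2" --pt "0 0 -4" --pt "0 0 -6" --pt "0 0 -6" --pt "0 0 -6" --turn '[0, 0, 0, 0, 0, 0]' --grip '[0.5, 0.5, 0.5, 0.5, 0.5, 0.5]'

```text
time_s: 7.6
position: [0.5087, -0.0164, 0.1808]
tcp_rot: [[0.989, 0.148, 0.0], [0.148, -0.989, 0.0], [0.0, -0.0, -1.0]]
force: [0.7, -0.0, -4.6]
opening: 0.635
grasp_force: 30.0
```

```bash
python3 - <<'E'
from h import *
s=read_state();print(s["position"],s["force"],s["moment"],s["opening"])
a=capture("top");b=capture("scene");pickle.dump(b,open("scene2.pkl","wb"))
t=cv2.resize(a["color"][150:270,300:410],None,fx=3.3,fy=3.3,interpolation=cv2.INTER_CUBIC)
s=cv2.resize(b["color"][150:270,230:340],None,fx=4,fy=4,interpolation=cv2.INTER_CUBIC)
o=np.zeros((480,800,3),'u1');o[:t.shape[0],:t.shape[1]]=t[:,:360];o[:,360:]=s
cv2.imwrite("pics/g3.png",o)
E
```

```text
[ 0.50869737 -0.01638408  0.18081883] [ 0.68724995 -0.00600107 -4.63328575] [-0.00696268  0.20626558 -0.0611875 ] 0.6354835054444901Traceback (most recent call last):
  File "<stdin>", line 6, in <module>
ValueError: could not broadcast input array from shape (396,360,3) into shape (396,363,3)
```

```bash
python3 - <<'E'
from h import *
b=pickle.load(open("scene2.pkl","rb"));a=capture("top")
t=cv2.resize(a["color"][150:270,300:410],(360,393),interpolation=cv2.INTER_CUBIC)
s=cv2.resize(b["color"][150:270,230:340],None,fx=4,fy=4,interpolation=cv2.INTER_CUBIC)
o=np.zeros((480,800,3),'u1');o[:393,:360]=t;o[:,360:]=s
cv2.imwrite("pics/g3.png",o)
E
```

```text
(no output)
```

View pics/g3.png

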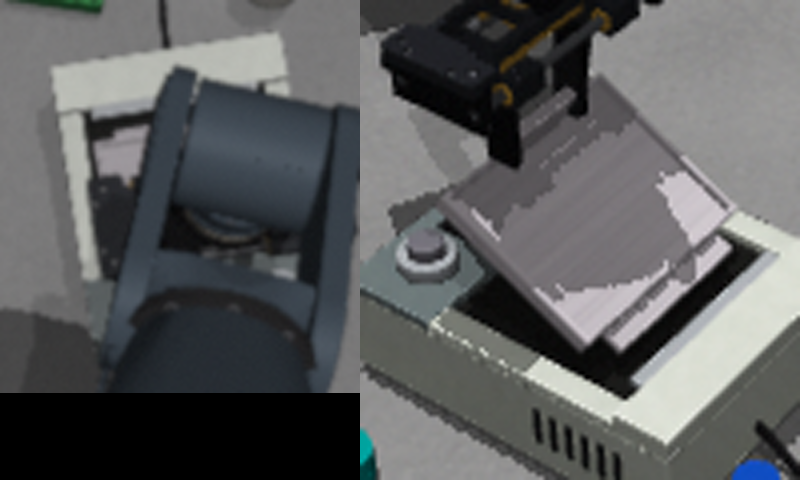

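```bash
python3 - <<'E'
from h import *
B=pickle.load(open("scene2.pkl","rb"));g=read_state()["position"]+[0,0,.019]
pix=[(u/4+140,v/4+150) for u,v in[(587,350),(735,207),(443,200),(600,78),(622,352),(731,247)]]
tiltfit(B,[(65,-80,14),(65,80,14),(-65,-80,14),(-65,80,14),(82,-60,0),(82,60,0)],pix,g,np.radians(8.5))
E
```

```text
tilt,dyaw [28.3  0.7] dxy [ 0.0092 -0.0051] res [ 0.7 -1.2  0.8  0.  -0.8 -0.1 -0.6 -1.3 -0.2  0.9 -0.   1.1  0.2  0.9
 -0.5]
tongue [6.14e-01 2.00e-04 9.79e-02]
```

```bash
python3 - <<'E'
from h import *
B=pickle.load(open("scene2.pkl","rb"));g=read_state()["position"]+[0,0,.019]
s=read_state();print(s["force"],s["moment"])
pix=[(u/4+140,v/4+150) for u,v in[(587,350),(735,207),(443,200),(600,78),(622,352),(731,247)]]
for z in(44,48,52):tiltfit(B,[(65,-80,14),(65,80,14),(-65,-80,14),(-65,80,14),(82,-60,0),(82,60,0)],pix,g,np.radians(8.5),(-60,0,z))
E
```

```text
[-0.43537436 -0.06272321 -5.57813344] [-0.07166122  0.17596998  0.04481141]
tilt,dyaw [28.1  0.6] dxy [ 0.008  -0.0024] res [ 0.7 -1.3  0.7  0.1 -0.7 -0.  -0.5 -1.  -0.2  0.8 -0.1  1.1  0.2  0.8
 -0.2]
tongue [ 6.125e-01 -2.000e-04  9.480e-02]
tilt,dyaw [27.9  0.6] dxy [0.0069 0.0004] res [ 0.7 -1.4  0.6  0.1 -0.6  0.1 -0.5 -0.8 -0.2  0.7 -0.1  1.1  0.2  0.7
  0. ]
tongue [ 6.111e-01 -6.000e-04  9.160e-02]
tilt,dyaw [27.7  0.5] dxy [0.0057 0.0031] res [ 0.6 -1.5  0.5  0.2 -0.4  0.1 -0.5 -0.6 -0.2  0.6 -0.2  1.1  0.2  0.6
  0.3]
tongue [ 0.6096 -0.0009  0.0884]
```

jog_arm --pt "-0.3 0 -1" --pt "-0.3 0 -2" --pt "-0.3 0 -2.5" --pt "-0.3 0 -3" --pt "-0.3 0 -3.4" --pt "-0.3 0 -3.8" --pt "-0.3 0 -3.8" --pt "-0.3 0 -3.8" --turn '[0, 0, 0, 0, 0, 0, 0, 0]' --grip '[0.5, 0.5, 0.5, 0.5, 0.5, 0.5, 0.5, 0.5]'

```text
time_s: 8.75
position: [0.5061, -0.0169, 0.1425]
tcp_rot: [[0.989, 0.147, 0.001], [0.147, -0.989, -0.0], [0.001, 0.0, -1.0]]
force: [-1.5, 0.4, -0.9]
opening: 0.638
grasp_force: 30.0
```

```bash
python3 - <<'E'
from h import *
s=read_state();print(s["position"],s["force"],s["moment"],s["opening"])
b=capture("scene");pickle.dump(b,open("scene3.pkl","wb"))
cv2.imwrite("pics/g4.png",cv2.resize(b["color"][160:270,230:340],None,fx=5.4,fy=5.4,interpolation=cv2.INTER_CUBIC))
E
```

```text
[ 0.50610124 -0.01687973  0.14252984] [-1.46009806  0.39020773 -0.85404016] [ 0.00727073  0.21703481 -0.0143301 ] 0.6382564683776994
```

View pics/g4.png

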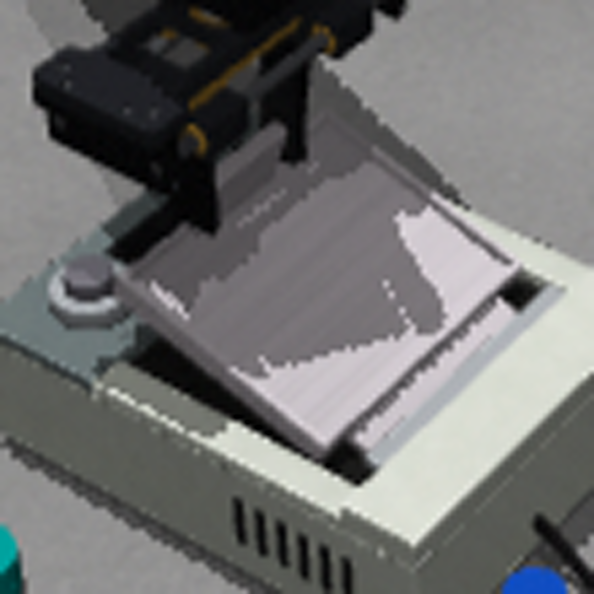

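The tongue is on the floor right at the lip; push it rearward under it.

jog_arm --pt "0.3 0.05 0" --pt "0.6 0.1 0" --pt "0.9 0.13 -0.1" --pt "1.2 0.18 -0.2" --pt "1.4 0.2 -0.2" --pt "1.4 0.2 -0.2" --pt "1.4 0.2 -0.2" --turn '[0, 0, 0, 0, 0, 0, 0]' --grip '[0.5, 0.5, 0.5, 0.5, 0.5, 0.5, 0.5]'

```text
time_s: 9.68
position: [0.5188, -0.0148, 0.1404]
tcp_rot: [[0.989, 0.148, -0.002], [0.148, -0.989, 0.0], [-0.002, -0.0, -1.0]]
force: [-5.1, 0.2, 1.8]
opening: 0.64
grasp_force: 30.0
```

```bash
python3 - <<'E'
from h import *
s=read_state();print(s["position"],s["force"],s["moment"],s["opening"])
b=capture("scene");pickle.dump(b,open("scene3.pkl","wb"))
cv2.imwrite("pics/g5.png",cv2.resize(b["color"][160:270,230:340],None,fx=5.4,fy=5.4,interpolation=cv2.INTER_CUBIC))
E
```

```text
[ 0.51880392 -0.01476948  0.14040648] [-5.11211284  0.15844028  1.81449933] [-0.09451847  0.62093957 -0.11160059] 0.6398178335109294
```

View pics/g5.png

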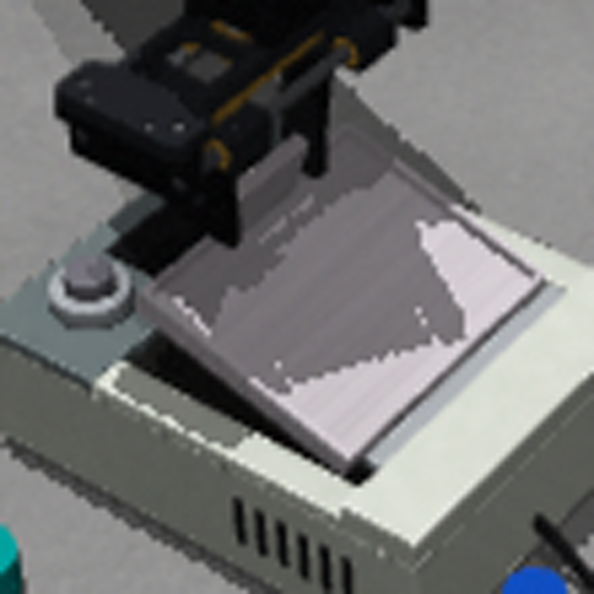

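jog_arm --pt "0 0 -0.3" --pt "0.05 0 -0.6" --pt "0.05 0 -0.8" --pt "0.05 0 -0.8" --pt "0.05 0 -0.8" --turn '[0, 0, 0, 0, 0]' --grip '[0.5, 0.5, 0.5, 0.5, 0.5]'

```text
time_s: 10.35
position: [0.5151, -0.0148, 0.1317]
tcp_rot: [[0.989, 0.149, -0.011], [0.149, -0.989, 0.0], [-0.011, -0.002, -1.0]]
force: [-11.3, -3.8, 4.1]
opening: 0.641
grasp_force: 30.0
```

jog_arm --pt "-0.4 -0.06 -0.3" --pt "-0.6 -0.09 -0.6" --pt "-0.75 -0.11 -1.0" --pt "-0.95 -0.14 -1.4" --pt "-1.1 -0.16 -1.8" --pt "-1.25 -0.18 -2.15" --pt "-1.4 -0.2 -2.5" --pt "-1.5 -0.22 -2.8" --pt "-1.6 -0.23 -3.1" --pt "-1.65 -0.24 -3.3" --pt "-1.65 -0.24 -3.3" --turn '[0, 0, 0, 0, 0, 0, 0, 0, 0, 0, 0]' --grip '[0.5, 0.5, 0.5, 0.5, 0.5, 0.5, 0.5, 0.5, 0.5, 0.5, 0.5]'

```text
time_s: 11.72
position: [0.5047, -0.0175, 0.0996]
tcp_rot: [[0.989, 0.147, 0.002], [0.147, -0.989, -0.0], [0.002, 0.001, -1.0]]
force: [0.9, 0.4, -2.0]
opening: 0.639
grasp_force: 30.0
```

```bash
python3 - <<'E'
from h import *
s=read_state();print(s["position"],s["force"],s["moment"],s["opening"])
b=capture("scene");pickle.dump(b,open("scene3.pkl","wb"))
cv2.imwrite("pics/g6.png",cv2.resize(b["color"][160:270,230:340],None,fx=5.4,fy=5.4,interpolation=cv2.INTER_CUBIC))
E
```

```text
[ 0.50469823 -0.01747487  0.09961458] [ 0.87335835  0.36742475 -2.01619479] [ 0.14006805 -0.24687814  0.00045513] 0.6385660920877052
```

View pics/g6.png

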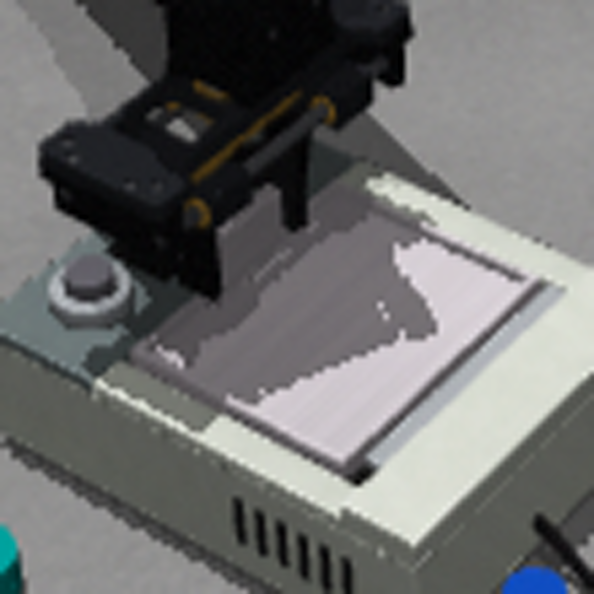

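jog_arm --pt "0 0 -0.2" --pt "0 0 -0.4" --pt "0 0 -0.5" --pt "0 0 -0.5" --turn '[0, 0, 0, 0]' --grip '[0.5, 0.5, 0.5, 0.5]'

```text
time_s: 12.28
position: [0.5047, -0.0175, 0.099]
tcp_rot: [[0.989, 0.148, 0.004], [0.148, -0.989, -0.001], [0.004, 0.002, -1.0]]
force: [-7.1, 1.1, 32.8]
opening: 0.641
grasp_force: 30.0
```

Solid floor contact at the expected height. Release and lift clear.

jog_arm --pt "0 0 0.3" --pt "0 0 0.4" --pt "0 0 0.4" --pt "0 0 0.4" --pt "0 0 0.4" --pt "0 0 4" --pt "0 0 9" --pt "0 0 14" --pt "0 -5 16" --pt "0 -11 16" --pt "0 -17 16" --pt "0 -23 16" --turn '[0, 0, 0, 0, 0, 0, 0, 0, 0, 0, 0, 0]' --grip '[0.5, 0.35, 0.1, 0.1, 0.1, 0.1, 0.1, 0.1, 0.1, 0.1, 0.1, 0.1]'

```text
time_s: 13.78
position: [0.5034, -0.249, 0.2545]
tcp_rot: [[0.989, 0.148, 0.0], [0.148, -0.989, 0.0], [0.0, -0.0, -1.0]]
force: [1.0, 0.2, -1.0]
opening: 0.903
grasp_force: 0.0
```

```bash
python3 - <<'E'
from h import *
s=read_state();print(s["position"],s["force"],s["opening"])
a=capture("top");b=capture("scene");pickle.dump(b,open("scene4.pkl","wb"));pickle.dump(a,open("top4.pkl","wb"))
s=cv2.resize(b["color"][170:340,135:365],None,fx=3.4,fy=3.4,interpolation=cv2.INTER_CUBIC)
cv2.imwrite("pics/g7.png",s)
E
```

```text
[ 0.50337261 -0.24895026  0.2544892 ] [ 1.03827882  0.19782315 -0.98524584] 0.9026988872460043
```

View pics/g7.png

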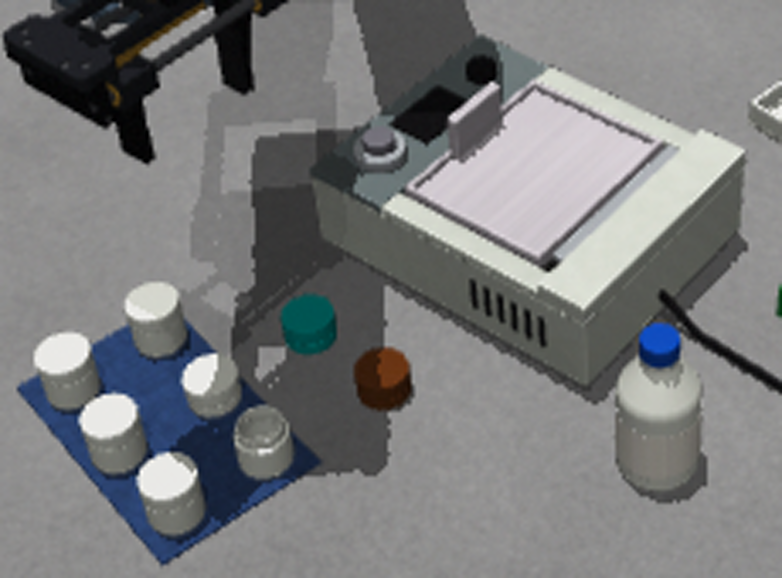

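Plate seated flat; pots are still at their original places. Now f4 at (.426,-.356).

jog_arm --pt "-4 -5.5 0" --pt "-7.7 -10.6 -3" --pt "-7.7 -10.6 -8" --pt "-7.7 -10.6 -14" --pt "-7.7 -10.6 -19.5" --pt "-7.7 -10.6 -22.5" --pt "-7.7 -10.6 -24" --pt "-7.7 -10.6 -24" --pt "-7.7 -10.6 -24" --pt "-7.7 -10.6 -24" --pt "-7.7 -10.6 -24" --pt "-7.7 -10.6 -24" --turn '[0, 0, 0, 0, 0, 0, 0, 0, 0, 0, 0, 0]' --grip '[0.3, 0.3, 0.3, 0.3, 0.3, 0.3, 0.3, 0.3, 0.7, 0.7, 0.7, 0.7]'

```text
time_s: 15.38
position: [0.4272, -0.354, 0.0157]
tcp_rot: [[0.989, 0.148, 0.002], [0.148, -0.989, -0.002], [0.001, 0.002, -1.0]]
force: [0.0, -0.3, 6.8]
opening: 0.457
grasp_force: 30.0
```

jog_arm --pt "0 0 4" --pt "0 0 9" --pt "0.5 1 14" --pt "2.5 6 16" --pt "4.5 11 16" --pt "7 16.5 16" --pt "9.5 22 16" --pt "12 28 16" --pt "14 33 16" --pt "15.6 37 16" --pt "16.3 38.8 16" --pt "16.3 38.8 16" --turn '[0, 0, 0, 0, 0, 0, 0, 0, 0, 0, 0, 0]' --grip '[0.7, 0.7, 0.7, 0.7, 0.7, 0.7, 0.7, 0.7, 0.7, 0.7, 0.7, 0.7]'

```text
time_s: 16.88
position: [0.5894, 0.0354, 0.1743]
tcp_rot: [[0.989, 0.15, -0.001], [0.15, -0.989, -0.0], [-0.001, 0.0, -1.0]]
force: [-0.3, -0.8, -2.0]
opening: 0.454
grasp_force: 30.0
```

jog_arm --pt "0 0 -3" --pt "0 0 -5.5" --pt "0 0 -7" --pt "0 0 -7.5" --pt "0 0 -7.6" --pt "0 0 -7.6" --turn '[0, 0, 0, 0, 0, 0]' --grip '[0.7, 0.7, 0.7, 0.7, 0.7, 0.7]'

```text
time_s: 17.62
position: [0.5903, 0.0345, 0.0993]
tcp_rot: [[0.989, 0.147, 0.002], [0.147, -0.989, -0.0], [0.002, 0.0, -1.0]]
force: [0.8, -0.0, -0.2]
opening: 0.447
grasp_force: 30.0
```

jog_arm --pt "0 0 0" --pt "0 0 0" --pt "0 0 1" --pt "0 0 5" --pt "-1 -2 8" --pt "-3.5 -7 8" --pt "-6.2 -12.2 8" --pt "-9 -17.6 8" --pt "-11.7 -23 8" --pt "-14.2 -28 8" --pt "-16.1 -31.6 8" --pt "-16.1 -31.6 6" --turn '[0, 0, 0, 0, 0, 0, 0, 0, 0, 0, 0, 0]' --grip '[0.41, 0.41, 0.41, 0.41, 0.41, 0.3, 0.3, 0.3, 0.3, 0.3, 0.3, 0.3]'

```text
time_s: 19.12
position: [0.4289, -0.2856, 0.1605]
tcp_rot: [[0.99, 0.143, 0.004], [0.143, -0.99, -0.005], [0.004, 0.006, -1.0]]
force: [0.2, 1.3, -0.6]
opening: 0.701
grasp_force: 0.0
```

```bash
cat > pots.py <<'E'
from h import *
print(read_state()["position"].round(4),read_state()["opening"])
B=capture("scene"); A=pickle.load(open("scene0.pkl","rb"))
# match each pot's template from the first scene picture
for n,x,y,z in[("open",.5775,-.2897,.039),("f1",.5737,-.3662,.044),("short",.5064,-.2861,.028),("f2",.4998,-.3646,.044),("f3",.4289,-.2812,.044),("f4",.4264,-.3555,.044)]:
    u,v=proj(A,[x,y,z]).round().astype(int); T=A["color"][v-9:v+18,u-11:u+12]
    W=B["color"][v-29:v+38,u-36:u+37]; r=cv2.matchTemplate(W,T,cv2.TM_CCOEFF_NORMED); _,m,_,l=cv2.minMaxLoc(r)
    c=r[20,25]; print(n,(u,v),"same-place score %.2f best %.2f at shift"%(c,m),l[0]-25,l[1]-20)
E
python3 pots.py
```

```text
[ 0.4289 -0.2856  0.1605] 0.7008729817710255
open (np.int64(212), np.int64(292)) same-place score 0.88 best 0.88 at shift 0 0
f1 (np.int64(184), np.int64(309)) same-place score 1.00 best 1.00 at shift 0 0
short (np.int64(197), np.int64(279)) same-place score 0.87 best 0.87 at shift 0 0
f2 (np.int64(167), np.int64(291)) same-place score 0.84 best 0.90 at shift 17 18
f3 (np.int64(179), np.int64(257)) same-place score 0.54 best 0.70 at shift 17 20
f4 (np.int64(153), np.int64(273)) same-place score 0.56 best 0.71 at shift 14 20
```

jog_arm --pt "0 0 -1" --pt "0 0 -6" --pt "0 0 -10" --pt "0 0 -13" --pt "0 0 -14.5" --pt "0 0 -14.5" --pt "0 0 -14.5" --pt "0 0 -14.5" --pt "0 0 -14.5" --pt "0 0 -14.5" --turn '[0, 0, 0, 0, 0, 0, 0, 0, 0, 0]' --grip '[0.3, 0.3, 0.3, 0.3, 0.3, 0.3, 0.7, 0.7, 0.7, 0.7]'

```text
time_s: 20.42
position: [0.4291, -0.2817, 0.0144]
tcp_rot: [[0.989, 0.148, 0.001], [0.148, -0.989, -0.001], [0.001, 0.001, -1.0]]
force: [0.3, 1.4, 6.4]
opening: 0.448
grasp_force: 30.0
```

jog_arm --pt "0 0 4" --pt "0 0 9" --pt "0.5 1 14" --pt "3.5 5 16" --pt "7 9.5 16" --pt "10.5 14.5 16" --pt "14 19.5 16" --pt "16.5 23 16" --pt "17.2 24 15" --pt "17.2 24 12" --pt "17.2 24 10" --pt "17.2 24 8.9" --turn '[0, 0, 0, 0, 0, 0, 0, 0, 0, 0, 0, 0]' --grip '[0.7, 0.7, 0.7, 0.7, 0.7, 0.7, 0.7, 0.7, 0.7, 0.7, 0.7, 0.7]'

```text
time_s: 21.92
position: [0.5989, -0.0417, 0.1007]
tcp_rot: [[0.989, 0.147, -0.004], [0.147, -0.989, 0.001], [-0.004, -0.001, -1.0]]
force: [0.2, 0.0, 0.2]
opening: 0.448
grasp_force: 30.0
```

jog_arm --pt "0 0 -0.4" --pt "0 0 -0.5" --pt "0 0 -0.5" --turn '[0, 0, 0]' --grip '[0.7, 0.7, 0.7]'

```text
time_s: 22.3
position: [0.6011, -0.0415, 0.0982]
tcp_rot: [[0.989, 0.147, 0.001], [0.147, -0.989, -0.0], [0.001, 0.001, -1.0]]
force: [0.0, 0.5, -1.0]
opening: 0.452
grasp_force: 30.0
```

jog_arm --pt "0 0 0" --pt "0 0 0" --pt "0 0 1" --pt "0 0 5" --pt "-0.5 -2 8" --pt "-2 -7 8" --pt "-3.8 -12.5 8" --pt "-5.5 -18 8" --pt "-7.3 -23.5 8" --pt "-9 -29 8" --pt "-10.1 -32.3 8" --pt "-10.1 -32.3 8" --turn '[0, 0, 0, 0, 0, 0, 0, 0, 0, 0, 0, 0]' --grip '[0.41, 0.41, 0.41, 0.41, 0.41, 0.3, 0.3, 0.3, 0.3, 0.3, 0.3, 0.3]'

```text
time_s: 23.8
position: [0.4989, -0.3674, 0.1783]
tcp_rot: [[0.99, 0.143, 0.001], [0.143, -0.99, -0.002], [0.001, 0.002, -1.0]]
force: [-0.3, 0.6, 0.3]
opening: 0.702
grasp_force: 0.0
```

```bash
python3 pots.py
```

```text
[ 0.4989 -0.3674  0.1783] 0.7024170510610582
open (np.int64(212), np.int64(292)) same-place score 0.84 best 0.84 at shift 0 0
f1 (np.int64(184), np.int64(309)) same-place score 0.86 best 0.86 at shift 0 0
short (np.int64(197), np.int64(279)) same-place score 0.88 best 0.88 at shift 0 0
f2 (np.int64(167), np.int64(291)) same-place score 0.74 best 0.79 at shift 17 18
f3 (np.int64(179), np.int64(257)) same-place score 0.17 best 0.74 at shift 17 20
f4 (np.int64(153), np.int64(273)) same-place score 0.52 best 0.65 at shift 15 20
```

jog_arm --pt "0 0 -3" --pt "0 0 -8" --pt "0 0 -12" --pt "0 0 -15" --pt "0 0 -16.4" --pt "0 0 -16.4" --pt "0 0 -16.4" --pt "0 0 -16.4" --pt "0 0 -16.4" --pt "0 0 -16.4" --turn '[0, 0, 0, 0, 0, 0, 0, 0, 0, 0]' --grip '[0.3, 0.3, 0.3, 0.3, 0.3, 0.3, 0.7, 0.7, 0.7, 0.7]'

```text
time_s: 25.1
position: [0.5001, -0.3648, 0.0146]
tcp_rot: [[0.989, 0.147, 0.001], [0.147, -0.989, -0.001], [0.001, 0.001, -1.0]]
force: [-0.2, 0.4, 5.6]
opening: 0.453
grasp_force: 30.0
```

jog_arm --pt "0 0 4" --pt "0 0 9" --pt "0 1 14" --pt "0.5 6 16" --pt "1 11.5 16" --pt "1.7 17 16" --pt "2.3 22.5 16" --pt "2.8 28 16" --pt "3.3 33 16" --pt "3.7 37 16" --pt "3.8 39.1 16" --pt "3.8 39.1 15" --turn '[0, 0, 0, 0, 0, 0, 0, 0, 0, 0, 0, 0]' --grip '[0.7, 0.7, 0.7, 0.7, 0.7, 0.7, 0.7, 0.7, 0.7, 0.7, 0.7, 0.7]'

```text
time_s: 26.6
position: [0.5378, 0.0281, 0.1638]
tcp_rot: [[0.989, 0.15, 0.001], [0.15, -0.989, -0.0], [0.001, 0.0, -1.0]]
force: [-0.3, -1.2, -1.0]
opening: 0.456
grasp_force: 30.0
```

jog_arm --pt "0 0 -2" --pt "0 0 -4.5" --pt "0 0 -6" --pt "0 0 -6.5" --pt "0 0 -6.6" --pt "0 0 -6.6" --pt "0 0 -6.6" --pt "0 0 -6.6" --pt "0 0 -5" --pt "0 0 0" --pt "0 0 2" --turn '[0, 0, 0, 0, 0, 0, 0, 0, 0, 0, 0]' --grip '[0.7, 0.7, 0.7, 0.7, 0.7, 0.7, 0.41, 0.41, 0.41, 0.41, 0.41]'

```text
time_s: 27.98
position: [0.5394, 0.0266, 0.1872]
tcp_rot: [[0.989, 0.148, 0.006], [0.148, -0.989, -0.001], [0.006, 0.002, -1.0]]
force: [0.3, -0.6, -1.0]
opening: 0.586
grasp_force: 0.0
```

jog_arm --pt "0.5 -5.5 0" --pt "1 -11 0" --pt "1.5 -16.5 0" --pt "2 -22 0" --pt "2.5 -27.5 0" --pt "3 -33 0" --pt "3.5 -37 0" --pt "3.5 -39.2 0" --pt "3.5 -39.2 0" --turn '[0, 0, 0, 0, 0, 0, 0, 0, 0]' --grip '[0.41, 0.3, 0.3, 0.3, 0.3, 0.3, 0.3, 0.3, 0.3]'

```text
time_s: 29.1
position: [0.5723, -0.366, 0.1839]
tcp_rot: [[0.989, 0.146, 0.0], [0.146, -0.989, 0.0], [0.0, -0.0, -1.0]]
force: [0.2, 0.4, -0.3]
opening: 0.695
grasp_force: 0.0
```

```bash
python3 pots.py
```

```text
[ 0.5723 -0.366   0.1839] 0.6949359561775384
open (np.int64(212), np.int64(292)) same-place score 0.64 best 0.64 at shift 0 0
f1 (np.int64(184), np.int64(309)) same-place score 0.77 best 0.77 at shift 0 0
short (np.int64(197), np.int64(279)) same-place score 0.69 best 0.73 at shift 15 19
f2 (np.int64(167), np.int64(291)) same-place score 0.29 best 0.69 at shift 18 18
f3 (np.int64(179), np.int64(257)) same-place score -0.06 best 0.57 at shift -11 3
f4 (np.int64(153), np.int64(273)) same-place score -0.02 best 0.56 at shift 19 -13
```

jog_arm --pt "0 0 -4" --pt "0 0 -9" --pt "0 0 -13" --pt "0 0 -15.5" --pt "0 0 -16.9" --pt "0 0 -16.9" --pt "0 0 -16.9" --pt "0 0 -16.9" --pt "0 0 -16.9" --pt "0 0 -16.9" --turn '[0, 0, 0, 0, 0, 0, 0, 0, 0, 0]' --grip '[0.3, 0.3, 0.3, 0.3, 0.3, 0.3, 0.7, 0.7, 0.7, 0.7]'

```text
time_s: 30.4
position: [0.5731, -0.3658, 0.0156]
tcp_rot: [[0.989, 0.147, 0.001], [0.147, -0.989, -0.001], [0.001, 0.001, -1.0]]
force: [0.5, 0.5, 4.3]
opening: 0.452
grasp_force: 30.0
```

jog_arm --pt "0 0 4" --pt "0 0 9" --pt "0 1 14" --pt "-0.5 6 16" --pt "-1 11.5 16" --pt "-1.5 17 16" --pt "-2 22.5 16" --pt "-2.2 27.5 16" --pt "-2.3 30.5 16" --pt "-2.3 31.7 16" --pt "-2.3 31.7 15" --pt "-2.3 31.7 15" --turn '[0, 0, 0, 0, 0, 0, 0, 0, 0, 0, 0, 0]' --grip '[0.7, 0.7, 0.7, 0.7, 0.7, 0.7, 0.7, 0.7, 0.7, 0.7, 0.7, 0.7]'

```text
time_s: 31.9
position: [0.5492, -0.0493, 0.1634]
tcp_rot: [[0.989, 0.146, -0.002], [0.146, -0.989, 0.0], [-0.002, -0.0, -1.0]]
force: [0.2, 0.0, -0.3]
opening: 0.449
grasp_force: 30.0
```

jog_arm --pt "0 0 -2" --pt "0 0 -4.5" --pt "0 0 -6" --pt "0 0 -6.5" --pt "0 0 -6.6" --pt "0 0 -6.6" --pt "0 0 -6.6" --pt "0 0 -6.6" --pt "0 0 -5" --pt "0 0 0" --pt "0 0 2" --turn '[0, 0, 0, 0, 0, 0, 0, 0, 0, 0, 0]' --grip '[0.7, 0.7, 0.7, 0.7, 0.7, 0.7, 0.41, 0.41, 0.41, 0.41, 0.41]'

```text
time_s: 33.28
position: [0.5514, -0.0486, 0.1883]
tcp_rot: [[0.989, 0.148, 0.006], [0.148, -0.989, -0.002], [0.005, 0.002, -1.0]]
force: [-0.4, -1.0, -0.9]
opening: 0.589
grasp_force: 0.0
```

jog_arm --pt "-1 -5.5 0" --pt "-2 -11 0" --pt "-3 -16.5 0" --pt "-4 -21.5 0" --pt "-4.4 -23.7 0" --pt "-4.4 -23.7 0" --pt "-4.4 -23.7 0" --turn '[0, 0, 0, 0, 0, 0, 0]' --grip '[0.41, 0.3, 0.3, 0.3, 0.3, 0.3, 0.3]'

```text
time_s: 34.15
position: [0.5056, -0.2834, 0.1847]
tcp_rot: [[0.989, 0.149, -0.0], [0.149, -0.989, 0.001], [-0.0, -0.001, -1.0]]
force: [-0.7, 0.2, 0.2]
opening: 0.7
grasp_force: 0.0
```

```bash
python3 pots.py | grep -v f; python3 - <<'E'
from h import *
b=capture("scene")
cv2.imwrite("pics/g8.png",cv2.resize(b["color"][170:340,135:365],None,fx=3.4,fy=3.4,interpolation=cv2.INTER_CUBIC))
E
```

```text
[ 0.5056 -0.2834  0.1847] 0.7003800435859989
```

View pics/g8.png

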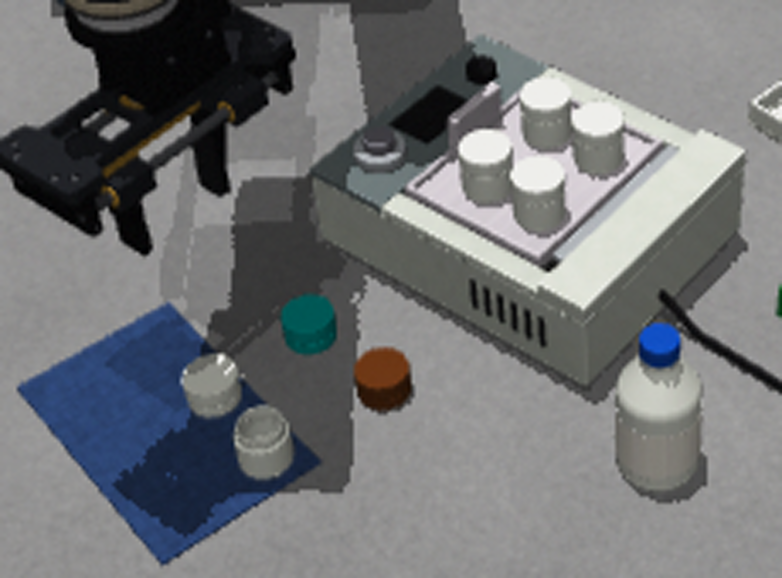

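All four pots stand on the plate; the short pot (211,385) and open pot (263,442) are where they were. Grasp the short pot.

jog_arm --pt "0 0 -4" --pt "0 0 -9" --pt "0 0 -13" --pt "0 0 -16" --pt "0 0 -17.7" --pt "0 0 -17.7" --pt "0 0 -17.7" --pt "0 0 -17.7" --pt "0 0 -17.7" --pt "0 0 -17.7" --turn '[0, 0, 0, 0, 0, 0, 0, 0, 0, 0]' --grip '[0.3, 0.3, 0.3, 0.3, 0.3, 0.3, 0.7, 0.7, 0.7, 0.7]'

```text
time_s: 35.5
position: [0.5062, -0.2858, 0.0086]
tcp_rot: [[0.989, 0.147, 0.002], [0.147, -0.989, -0.001], [0.001, 0.001, -1.0]]
force: [0.1, 1.1, 5.3]
opening: 0.455
grasp_force: 30.0
```

jog_arm --pt "0 0 6" --pt "0 0 12" --pt "0 0 18" --pt "1 5.5 20" --pt "2 11 20" --pt "3 16.5 20" --pt "4 22 20" --pt "5 27.5 20" --pt "6 33 20" --pt "7 38.5 20" --pt "8 44 20" --pt "9 49.5 20" --turn '[0, 0, 0, 0, 0, 0, 0, 0, -2, -4, -6, -8]' --grip '[0.7, 0.7, 0.7, 0.7, 0.7, 0.7, 0.7, 0.7, 0.7, 0.7, 0.7, 0.7]'

```text
time_s: 37.0
position: [0.5954, 0.2114, 0.2074]
tcp_rot: [[1.0, 0.007, -0.0], [0.007, -1.0, -0.0], [-0.0, 0.0, -1.0]]
force: [1.1, -0.4, 0.6]
opening: 0.451
grasp_force: 30.0
```

jog_arm --pt "1.2 6.5 0" --pt "2.4 13.1 0" --pt "2.4 13.1 -4" --pt "2.4 13.1 -10" --pt "2.4 13.1 -15" --pt "2.4 13.1 -18.5" --pt "2.4 13.1 -19.5" --pt "2.4 13.1 -19.5" --pt "2.4 13.1 -19.5" --pt "2.4 13.1 -19.5" --pt "2.4 13.1 -15" --pt "2.4 13.1 -10" --turn '[0, 0, 0, 0, 0, 0, 0, 0, 0, 0, 0, 0]' --grip '[0.7, 0.7, 0.7, 0.7, 0.7, 0.7, 0.7, 0.7, 0.41, 0.41, 0.41, 0.41]'

```text
time_s: 38.5
position: [0.6191, 0.3405, 0.1079]
tcp_rot: [[1.0, 0.008, -0.002], [0.008, -1.0, -0.001], [-0.002, 0.001, -1.0]]
force: [1.4, 0.0, 0.7]
opening: 0.584
grasp_force: 0.0
```

jog_arm --pt "0 0 5" --pt "0 -4 10" --pt "-0.5 -10 10" --pt "-1 -16 10" --pt "-1.4 -22 10" --pt "-1.8 -28 10" --pt "-2.2 -34 10" --pt "-2.6 -40 10" --pt "-3 -46 10" --pt "-3.5 -52 10" --pt "-3.9 -58 10" --pt "-4.2 -63 10" --turn '[0, 0, 0, 0, 0, 0, 0, 0, 0, 0, 0, 0]' --grip '[0.41, 0.3, 0.3, 0.3, 0.3, 0.3, 0.3, 0.3, 0.3, 0.3, 0.3, 0.3]'

```text
time_s: 40.0
position: [0.5774, -0.2919, 0.2084]
tcp_rot: [[1.0, 0.007, 0.001], [0.007, -1.0, -0.001], [0.001, 0.001, -1.0]]
force: [0.3, 0.1, 0.0]
opening: 0.704
grasp_force: 0.0
```

```bash
python3 pots.py | egrep "open|^\["
```

```text
[ 0.5774 -0.2919  0.2084] 0.7036869798080607
open (np.int64(212), np.int64(292)) same-place score 0.61 best 0.61 at shift 0 0
```

jog_arm --pt "0 0 -5" --pt "0 0 -10" --pt "0 0 -15" --pt "0 0 -18.5" --pt "0 0 -20" --pt "0 0 -20" --pt "0 0 -20" --pt "0 0 -20" --pt "0 0 -20" --pt "0 0 -20" --turn '[0, 0, 0, 0, 0, 0, 0, 0, 0, 0]' --grip '[0.3, 0.3, 0.3, 0.3, 0.3, 0.3, 0.7, 0.7, 0.7, 0.7]'

```text
time_s: 41.3
position: [0.5783, -0.2898, 0.0088]
tcp_rot: [[1.0, 0.008, 0.002], [0.008, -1.0, -0.001], [0.002, 0.001, -1.0]]
force: [-1.1, -0.4, 4.6]
opening: 0.426
grasp_force: 30.1
```

jog_arm --pt "0 0 6" --pt "0 0 12" --pt "0 0 18" --pt "0.5 5.5 20" --pt "1 11 20" --pt "1.4 16.5 20" --pt "1.8 22 20" --pt "2.2 27.5 20" --pt "2.6 33 20" --pt "3 38.5 20" --pt "3.5 44 20" --pt "3.9 49.5 20" --turn '[0, 0, 0, 0, 0, 0, 0, 0, 0, 0, 0, 0]' --grip '[0.7, 0.7, 0.7, 0.7, 0.7, 0.7, 0.7, 0.7, 0.7, 0.7, 0.7, 0.7]'

```text
time_s: 42.8
position: [0.6163, 0.2076, 0.2074]
tcp_rot: [[1.0, 0.008, -0.0], [0.008, -1.0, -0.0], [-0.0, 0.0, -1.0]]
force: [0.6, -0.2, -1.1]
opening: 0.431
grasp_force: 29.9
```

jog_arm --pt "0.3 5 0" --pt "0.4 6.2 0" --pt "0.4 6.2 -5" --pt "0.4 6.2 -10" --pt "0.4 6.2 -15" --pt "0.4 6.2 -18.5" --pt "0.4 6.2 -19.4" --pt "0.4 6.2 -19.4" --pt "0.4 6.2 -19.4" --pt "0.4 6.2 -19.4" --pt "0.4 6.2 -15" --pt "0.4 6.2 -9" --turn '[0, 0, 0, 0, 0, 0, 0, 0, 0, 0, 0, 0]' --grip '[0.7, 0.7, 0.7, 0.7, 0.7, 0.7, 0.7, 0.7, 0.41, 0.41, 0.41, 0.41]'

```text
time_s: 44.3
position: [0.6195, 0.2675, 0.1176]
tcp_rot: [[1.0, 0.008, -0.003], [0.008, -1.0, -0.001], [-0.003, 0.001, -1.0]]
force: [0.9, 0.4, -0.5]
opening: 0.588
grasp_force: 0.0
```

jog_arm --pt "0 0 5" --pt "0 0 10" --pt "-2 -5 10" --pt "-4 -10 10" --pt "-6.5 -15 10" --pt "-9 -20 10" --pt "-11 -25 10" --pt "-13.5 -30 10" --pt "-15.5 -35 10" --pt "-15.5 -35 7" --pt "-15.5 -35 3" --pt "-15.5 -35 0.6" --turn '[0, 0, 0, 0, 0, 0, 0, 0, 0, 0, 0, 0]' --grip '[0.41, 0.41, 1, 1, 1, 1, 1, 1, 1, 1, 1, 1]'

```text
time_s: 45.8
position: [0.4653, -0.0825, 0.1231]
tcp_rot: [[1.0, 0.008, 0.0], [0.008, -1.0, -0.0], [0.0, 0.0, -1.0]]
force: [-0.1, -0.4, -0.4]
opening: 0.006
grasp_force: 0.0
```

```bash
python3 - <<'E'
from h import *
s=read_state();print(s["position"],s["force"],s["opening"])
b=capture("scene")["color"]
t=cv2.resize(b[150:260,225:345],None,fx=4.5,fy=4.5,interpolation=cv2.INTER_CUBIC)
u=cv2.resize(b[165:225,350:415],None,fx=4,fy=4,interpolation=cv2.INTER_CUBIC)
o=np.zeros((495,800,3),'u1');o[:,:540]=t;o[:240,540:]=u;cv2.imwrite("pics/g9.png",o)
E
```

```text
[ 0.46532577 -0.0825086   0.12306546] [-0.07475183 -0.37925112 -0.4046641 ] 0.006258828928010075
```

View pics/g9.png

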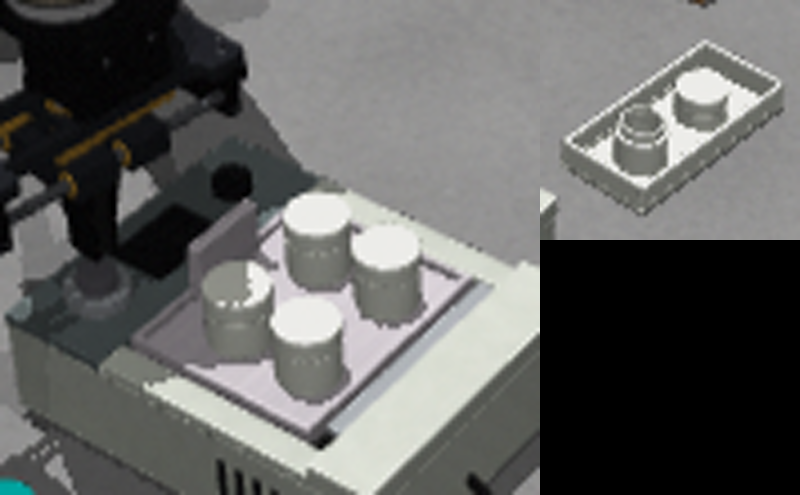

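Both rejects are in the tub, the four pots stand upright, and the shut fingers are over the button. Press.

jog_arm --pt "-0.1 -0.05 -1" --pt "-0.1 -0.05 -1.5" --pt "-0.1 -0.05 -1.8" --pt "-0.1 -0.05 -2" --pt "-0.1 -0.05 -2.1" --pt "-0.1 -0.05 -2.1" --turn '[0, 0, 0, 0, 0, 0]' --grip '[1, 1, 1, 1, 1, 1]'

```text
time_s: 46.6
position: [0.4652, -0.0829, 0.1029]
tcp_rot: [[1.0, 0.008, 0.001], [0.008, -1.0, -0.0], [0.001, 0.0, -1.0]]
force: [-0.4, 0.4, 4.1]
opening: 0.009
grasp_force: 1.9
```

Spring contact. Go further down until it bottoms.

jog_arm --pt "0 0 -0.2" --pt "0 0 -0.3" --pt "0 0 -0.4" --pt "0 0 -0.4" --pt "0 0 -0.4" --turn '[0, 0, 0, 0, 0]' --grip '[1, 1, 1, 1, 1]'

```text
time_s: 47.22
position: [0.4652, -0.0829, 0.101]
tcp_rot: [[1.0, 0.009, 0.002], [0.009, -1.0, -0.001], [0.002, 0.001, -1.0]]
force: [-3.5, 2.4, 25.3]
opening: 0.0
grasp_force: 12.8
```

Bottomed at exactly 6 mm travel. Raise and clear.

jog_arm --pt "0 0 1" --pt "0 0 5" --pt "0 0 10" --pt "0 0 13" --pt "-1 -6 14" --pt "-2 -12 14" --pt "-2 -18 14" --pt "-2 -24 14" --pt "-2 -24 14" --pt "-2 -24 14" --pt "-2 -24 14" --turn '[0, 0, 0, 0, 0, 0, 0, 0, 0, 0, 0]' --grip '[1, 1, 1, 1, 1, 1, 1, 1, 1, 1, 1]'

```text
time_s: 48.6
position: [0.4443, -0.3209, 0.2381]
tcp_rot: [[1.0, 0.01, -0.001], [0.01, -1.0, 0.002], [-0.001, -0.002, -1.0]]
force: [-0.1, 0.4, -0.3]
opening: 0.002
grasp_force: 0.0
```

```bash
python3 - <<'E'
from h import *
p=cv2.imread("pics/g9.png"); b=capture("scene")["color"]
t=cv2.resize(b[150:260,225:345],None,fx=4.5,fy=4.5,interpolation=cv2.INTER_CUBIC)
u=cv2.resize(b[165:225,350:415],None,fx=4,fy=4,interpolation=cv2.INTER_CUBIC)
f=lambda x,y:(np.abs(x.astype(int)-y).mean(2)>40).mean().round(4)
print("plate",f(t[180:440,270:500],p[180:440,270:500]),"front-right pot",f(t[260:360,200:270],p[260:360,200:270]),"tub",f(u,p[:240,540:]))
A=pickle.load(open("scene4.pkl","rb"))["color"]
s=lambda x:x[196:220,236:262]
print("button vs before",np.abs(s(b).astype(int)-s(A)).mean(), read_state()["time_s"])
E
```

```text
plate 0.0226 front-right pot 0.3503 tub 0.0
button vs before 22.078525641025642 48.65
```

```bash
python3 - <<'E'
from h import *
g=cv2.resize(cv2.imread("pics/g8.png"),(230,170),interpolation=cv2.INTER_AREA); b=capture("scene")["color"]
b=b[170:340,135:365]
T=cv2.cvtColor(g,6);B=cv2.cvtColor(b,6)
for n,x,y in[("FR",142,48),("FL",160,33),("RR",158,57),("RL",176,40),("btn",111,42)]:
    t=T[y-12:y+13,x-10:x+11];W=B[y-17:y+18,x-15:x+16];r=cv2.matchTemplate(W,t,5);_,m,_,l=cv2.minMaxLoc(r);print(n,round(m,3),l[0]-5,l[1]-5)
E
```

```text
FR 0.993 0 0
FL 0.997 0 0
RR 0.997 0 0
RL 0.997 0 0
btn 0.606 0 0
```

```bash
python3 -c "
from rig import *
print(hand_in())"
```

```text
the job is handed in; nothing more can be done
None
```

I handed the job in with the plate seated flat under the lip, all four full-height capped pots standing on it, and the half-height and uncapped pots in the tub. I pressed the start button to its 6 mm stop and released it; its return wasn't confirmed because it was in shadow, and hand-in gave no verdict.

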